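# Set the hold-down screw of the malt mill

### The arm

A 6-joint arm with a two-finger parallel gripper is mounted at the origin on the work surface. World frame = base frame: x ahead of the robot, y to its left, z up, the work surface at z = 0. Lengths are in m, angles in rad, forces in N, time in s.
With the tool pointing down it reaches from about 0.275 to 1 m from the base axis. Payload 8.4 kg.
Tool frame: the origin (TCP) lies on the centre line of the jaws, within the pads' length; the fingertips stand 17 mm ahead of it and the grasp point (between the pads) lies 2 mm behind it (bot.tcp_to_tips is the z of the fingertips in the tool frame, in m); z points along the fingers, y is the line along which they close (so a half turn about z gives the same grasp; the last joint's range is limited). The gripper opens to 85 mm and grips with 20 to 120 N. Pads are 22 mm wide; open, the fingers measure 114 mm over their backs; the gripper's body (76 mm by 85 mm) begins 54 mm behind the grasp point. The pads swing forward as they close: fully open they stand 13 mm farther back than shut.
Start: joints at [1.098, 0.353, 1.633, -0, 1.155, -0.002], TCP at [0.283, 0.557, 0.216] pointing down, gripper open.
Joint ranges: [-2.63, 2.63], [-0.92, 2.1], [0.06, 2.66], [-1.3, 4.44], [0, 2.69], [-3.02, 3.02]. Speed limits (rad/s): [2.22, 2.22, 2.79, 3.14, 3.14, 3.14].

### API

Orientations are given as a unit quaternion [x, y, z, w].
In Python, from workcell import bot, hand, kinematics, get_obs, vision, hand_in gives the robot as it stands. The module is installed in compiled form; this text tells all that it offers. Calls block until the motion is done:
- bot.reach(position, orientation): joint-space move of the TCP to a pose.
- bot.servo_line(position, ori=None, velocity=0.15): straight line of the TCP; ori=None keeps the orientation; velocity is the mean speed in m/s.
- bot.goto_joints(angles): joint-space move.
- hand.move_gripper(opening, strength=None): finger opening in m; strength is the grip in N (None keeps the last); returns when the fingers have stopped.
- bot.dwell(seconds).
- kinematics.solve_ik(position, orientation): joint angles nearest the present ones, or None.
- get_obs(): the state.
- vision.read_camera(name): name is "side" or "top"; returns a dict with "frame" (420x560x3 uint8, red, green, blue), "intrinsics" (3x3 intrinsics, pixels), "dist" ([k1, k2, p1, p2, k3] as OpenCV has them; the pictures are not rectified), "view" (4x4, takes a point from world to camera coordinates). Camera axes: x right, y down, z forward; pixel columns grow to the right and rows downward; lengths in m; the calibration is good to about 2 mm. A picture is of the moment at which its call begins. There is no depth.
A pose or a line that the arm cannot do raises bot.IKError and nothing moves.
- hand_in(): hands the job in; it is judged then, once.
The state is a dict: "time_s": time; "joint_pos": joint angles; "joint_vel": joint speeds; "joint_efforts": joint torques, N m; "position": TCP position; "orientation": TCP orientation; "wrist_force": force on the tool from outside, world axes, zero at the start; "ft_torque": the same for the moment, N m; "gripper_width": finger opening in m; "grip_force": force on a finger pad.
Only numpy, scipy, OpenCV 4.12 (cv2) and the standard library are available. Lean on these libraries where they do the work, as an engineer would, in place of code of your own. Each camera call takes 0.05 s, during which the arm holds its last target. There are 200 camera calls.

### The job

Set the malt mill's hold-down screw: loosen the jam nut by its lever (counter-clockwise, an eighth of a turn or a little more), turn the screw's bar head clockwise until its foot bears firmly on the roller carriage, feeling for the contact so that the carriage is not pushed down out of its setting, then retighten the jam nut with a firm push on its lever that does not overtighten it. Leave the other things on the bench where they are.

Things in the scene. Friction and masses are not known exactly. Their poses are not given: they have to be found in the camera images.
- mill: Malt mill, fixed: grey steel frame and two steel rollers (on its -y side) on a plywood board 260 (x) by 300 (y) by 18 mm. Origin at bench height under the vertical axis shared by screw, washer and nut; z up; board from x -130 to 130, y -200 to 100 mm. Its bridge, 114 by 60 mm, top 120 mm up, carries the screw; only nut, lever, peg and screw head stand higher than 130 mm.
- jam_nut: Steel hexagon nut, 32 mm across flats, 130 to 146 mm above the bench, round the screw's shank. Its lever, a rod 11 mm thick at 139 mm height, reaches 75 mm out from the axis. Origin that of the mill, turning with the nut. As found (tight) the lever points along -70 degrees in the mill frame (0 = mill +x, counter-clockwise positive).
- nut_turn (a joint): Turn of the nut, rad; 0 = tight as found, growing counter-clockwise from above (loosening), end stop 1.6. Breaks loose at 4 to 8 N on the peg, square to the lever; free (under 1 N) above 0.6. Retightening, the push that moves the peg grows from there to about 6 N at 0.16, 9 N at 0, 13 N at -0.3, 25 N at -0.8. Stays where left. The lever points along -70 degrees plus this turn.
- peg_mid (a point): Point on the axis of the upright round steel peg, 14 mm diameter, at the lever's end, 75 mm from the screw's axis and 157 mm above the bench. The peg, the lever's handle, is free to push or pinch from 146 to its top at 180 mm height.
- screw: Hold-down screw; origin that of the mill, its x along the bar head (along mill x at the start). Turns in place, does not rise. Its foot, a 32 mm disc under the bridge, comes down 24 mm per clockwise turn and starts 1.5 to 6.5 mm above the carriage (0.39 to 1.70 rad, varies). Locked by the tight nut; with the nut slack it turns at 0.05 Nm.
- screw_head (a point): Centre of the screw's bar head on the mill's axis, 176 mm up: steel bar 100 (along) by 14 by 24 mm high, from 164 to 188 mm, on a 16 mm shank. Pushed 40 mm out it turns at about 1 N; once the foot touches, the push rises steeply: each 0.05 rad adds 7 to 10 N of foot pressure, felt there as about 2 N more push (at rest; 3 N moving). Stays where it is left.
- washer: Brass washer, 47 mm diameter, 3 mm thick, under the nut; it does not turn. Origin that of the mill. The nut presses on it with about 60 N as found, 40 N at nut turn 0.16, 100 N at -0.3, 170 N at -0.8.
- carriage: Roller carriage: steel block 60 by 46 mm under the bridge, carrying one roller. Origin 85 mm below its top, which is 84 to 89 mm above the bench. It keeps its height by friction; more than about 45 N from the foot pushes it down. Retightening the nut adds to the foot pressure: about 15 N at nut turn 0, 25 N at -0.3.
- feeler: Steel feeler bar 100 by 14 by 6 mm lying on the mill's board; bystander, origin under its centre.
- spanner: Steel spanner, 130 mm, lying on the mill's board; bystander.
- bottle_a: Amber bottle 190 mm tall, 60 mm diameter, on the bench; bystander.
- bottle_b: Amber bottle 190 mm tall, 60 mm diameter, on the bench; bystander.
- jar: Jar 100 mm tall, 80 mm diameter, on the bench; bystander.
- scoop_mug: Steel mug 100 mm tall, 84 mm diameter, on the bench; bystander.
- brush: Brush 200 mm, lying on the bench; bystander.

How it is judged:
By the outcome, as a careful person would: the job done as asked, in the order asked, and still so for the second after the job is handed in, with the robot touching nothing.
It also fails if it takes over 67 s, if anything falls off the work surface, if the arm or the gripper's body presses on something with over 40 N, if the wrist force passes 120 N, or if a joint passes its speed limit or range.

## Working session

There is one attempt and no reset: what is moved stays moved. The work goes in short steps, each a Python script; the robot and the scene stay as the last script left them, time stands still between calls to the robot, and variables do not carry over. Pictures are saved under pics/ and viewed, at most 10 in all, crops included, and the job is handed in when it is done.

```bash
mkdir -p pics; python3 - <<'E'
from workcell import *
import cv2
for n in("top","side"):
    c=vision.read_camera(n); cv2.imwrite(f"pics/{n}0.png",c["frame"][:,:,::-1]); print(n,c["intrinsics"],c["dist"],c["view"])
print(get_obs())
E
```

```text
top [[467.48809258   0.         273.41440909]
 [  0.         467.48809258 209.22511519]
 [  0.           0.           1.        ]] [0.03228711 0.         0.         0.         0.        ] [[-0.01958344 -0.99970577  0.01431309  0.02619745]
 [-0.98282619  0.0166215  -0.18378358  0.52978673]
 [ 0.1834916  -0.0176664  -0.98286252  1.31774031]
 [ 0.          0.          0.          1.        ]]
side [[480.88957167   0.         278.71684665]
 [  0.         480.88957167 206.65019515]
 [  0.           0.           1.        ]] [0.0579731 0.        0.        0.        0.       ] [[ 0.98965671 -0.14320051 -0.00855582 -0.5183026 ]
 [-0.10757289 -0.70133271 -0.70467049  0.16399401]
 [ 0.0949087   0.69830226 -0.70948312  1.60512643]
 [ 0.          0.          0.          1.        ]]
{'time_s': 0.1, 'joint_pos': array([ 1.09759826e+00,  3.53601122e-01,  1.63408843e+00,  1.18075535e-05,
        1.15518721e+00, -2.37728557e-03]), 'joint_vel': array([-8.16267175e-04, -1.38189241e-03, -1.80908392e-03, -8.13842372e-05,
        4.23834306e-04, -1.31471347e-03]), 'joint_efforts': array([-1.23279100e-03, -6.06354332e+01, -3.42819464e+01, -7.45026978e-05,
        3.83690873e-03,  2.28892668e-05]), 'position': array([0.28328497, 0.55659545, 0.21541061]), 'orientation': array([ 2.33244352e-01,  9.72417945e-01, -6.22714273e-04, -1.56485222e-04]), 'wrist_force': array([-0.32883029,  0.33376567,  0.9602815 ]), 'ft_torque': array([-0.0256127 ,  0.01579205,  0.0197838 ]), 'grip_force': 0.0, 'gripper_width': 0.08549761436077657}
```

View pics/top0.png

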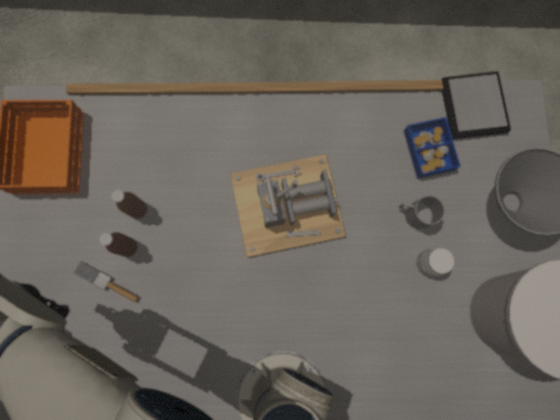

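View pics/side0.png

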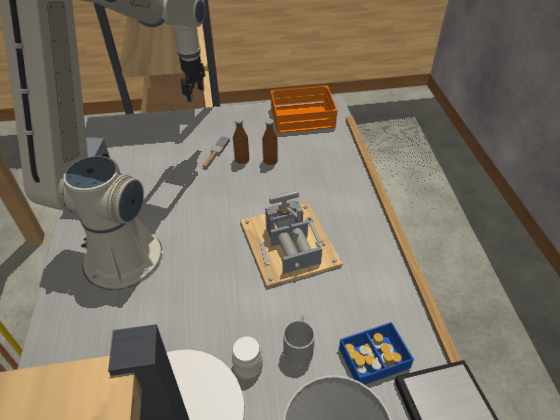

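The top view shows the board around (288,205) with the bridge and bar head near (272,200). The side view shows the mill near (290,235) with the bar head at (284,199). Next I'll take the board corners from a colour mask and crop the mill.

```bash
cat > h.py <<'E'
from workcell import *
import numpy as np, cv2, math
from scipy.spatial.transform import Rotation as R
def ray(c,uv):
    p=cv2.undistortPoints(np.array([[uv]],float),c["intrinsics"],np.array(c["dist"]))[0,0]
    V=np.array(c["view"]);Rm=V[:3,:3];o=-Rm.T@V[:3,3];return o,Rm.T@np.r_[p,1]
def onz(c,uv,z):
    o,d=ray(c,uv);return (o+d*(z-o[2])/d[2])[:2]
def proj(c,P):
    V=np.array(c["view"]);return cv2.projectPoints(np.array(P,float).reshape(-1,1,3),cv2.Rodrigues(V[:3,:3])[0],V[:3,3],c["intrinsics"],np.array(c["dist"]))[0][:,0]
E
cat > m.py <<'E'
from h import *
for n,(x0,y0,x1,y1) in dict(top=(225,150,355,260),side=(235,180,345,290)).items():
    c=vision.read_camera(n);f=c["frame"]
    hsv=cv2.cvtColor(f,cv2.COLOR_RGB2HSV)
    m=cv2.inRange(hsv,(8,70,80),(28,255,255)); k=np.zeros_like(m);k[y0:y1,x0:x1]=m[y0:y1,x0:x1]
    ct=np.vstack([x for x in cv2.findContours(k,0,2)[0] if cv2.contourArea(x)>30])
    hull=cv2.convexHull(ct)
    P=np.array([onz(c,p[0],.018) for p in hull])
    r=cv2.minAreaRect((P*1000).astype(np.float32)); print(n,r,cv2.boxPoints(r).round(1).tolist())
    cv2.imwrite(f"pics/{n}_crop.png",cv2.resize(f[y0:y1,x0:x1,::-1],None,fx=5,fy=5,interpolation=cv2.INTER_CUBIC))
E
python3 m.py
```

```text
top ((549.9168090820312, -25.013214111328125), (259.9483947753906, 298.70074462890625), 10.85018253326416) [[394.20001220703125, 97.19999694824219], [450.3999938964844, -196.1999969482422], [705.7000122070312, -147.1999969482422], [649.5, 146.10000610351562]]
side ((553.4525756835938, -36.664947509765625), (261.00274658203125, 307.2416687011719), 10.938589096069336) [[396.20001220703125, 89.4000015258789], [454.5, -212.3000030517578], [710.7000122070312, -162.6999969482422], [652.4000244140625, 138.89999389648438]]
```

View pics/top_crop.png

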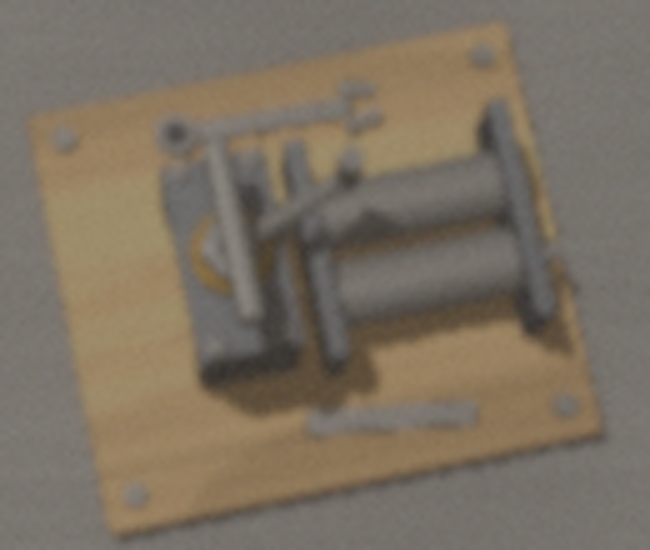

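View pics/side_crop.png

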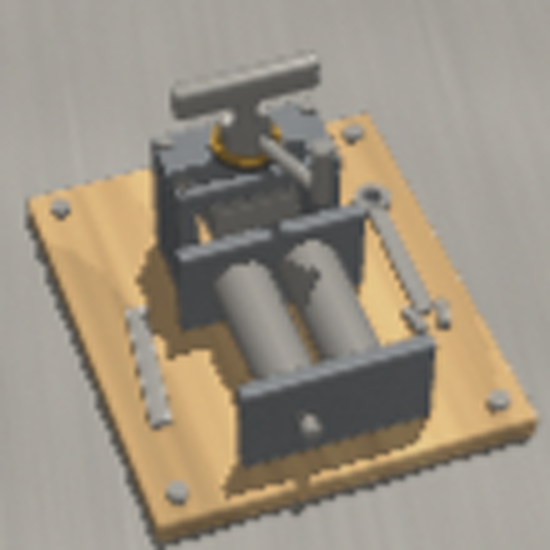

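Both crops agree. The bar runs along mill x with the +x end upward in the top view. In crop pixels, the peg top is near (350,158) in top and (321,148) in side, and the bar centre is near (233,228) and (246,84). I'll check these against the pose from the board, then move above the peg.

```bash
cat >> h.py <<'E'
YAW=math.radians(10.87); O=np.array([.5405,.0241])
def pol(r,a,t=0): # mill-frame angle a (rad), tangential offset t
    a=a+YAW; return O+r*np.array([math.cos(a),math.sin(a)])+t*np.array([-math.sin(a),math.cos(a)])
def ori(phi): # tool down, tool y along mill angle phi
    phi=phi+YAW; y=np.array([math.cos(phi),math.sin(phi),0]); z=np.array([0,0,-1.]); return R.from_matrix(np.c_[np.cross(y,z),y,z]).as_quat()
E
python3 - <<'E'
from h import *
px=dict(top=[(233,228),(350,158)],side=[(246,84),(321,148)]); off=dict(top=(225,150),side=(235,180))
T=[]
for n in px:
    c=vision.read_camera(n)
    P=[[*O,.188],[*pol(.075,math.radians(-70)),.18]]
    uv=np.array(px[n])/5+off[n]; print(n,proj(c,P).round(1).tolist(),uv.tolist())
    T.append([onz(c,uv[0],.188),onz(c,uv[1],.18)])
print(np.round(T,4).tolist(),O,pol(.075,math.radians(-70)))
a=math.radians(-70);p=pol(.075,a)
for ph in(a+math.pi/2,): print(kinematics.solve_ik([*p,.168],ori(ph)),kinematics.solve_ik([*p,.168],ori(ph+math.pi)))
E
```

```text
top [[271.2, 195.7], [295.0, 181.9]] [[271.6, 195.6], [295.0, 181.6]]
side [[282.3, 193.1], [297.6, 207.6]] [[284.2, 196.8], [299.2, 209.6]]
[[[0.5408, 0.0231], [0.5797, -0.0402]], [[0.5438, 0.0061], [0.5826, -0.0495]]] [0.5405 0.0241] [ 0.57898189 -0.04027503]
[-7.20344426e-02  3.34931793e-01  1.77667430e+00 -4.44089210e-16
  1.02998656e+00 -6.10817583e-01] [-7.20344426e-02  3.34931793e-01  1.77667430e+00 -4.44089210e-16
  1.02998656e+00  2.53077507e+00]
```

The top view agrees with the pose to under 1 px. The side view is within about 2 px, allowing for which edge I picked. Now I'll pinch the peg and loosen the nut.

```bash
sed -i 's/O=np.array.*/O=np.array([.5412,.0238])/' h.py
cat >> h.py <<'E'
def tang(F,a): a+=YAW; return -F[0]*math.sin(a)+F[1]*math.cos(a)
def rad(F,a): a+=YAW; return F[0]*math.cos(a)+F[1]*math.sin(a)
E
python3 - <<'E'
from h import *
a=math.radians(-70);q=ori(a+math.pi/2);p=pol(.075,a)
x=get_obs()["position"]; bot.servo_line([x[0],x[1],.33],velocity=.2)
bot.reach([*p,.27],q)
hand.move_gripper(.05,40)
bot.servo_line([*p,.169],velocity=.12)
o=get_obs();F0=np.array(o["wrist_force"]);print(o["time_s"],F0.round(2),o["position"],o["gripper_width"])
hand.move_gripper(0.0,40)
o=get_obs();print(o["time_s"],o["gripper_width"],o["grip_force"],np.round(o["wrist_force"]-F0,2), "tang",tang(o["wrist_force"]-F0,a))
import pickle;pickle.dump(F0,open("f0","wb"))
E
python3 - <<'E'
from h import *
c=vision.read_camera("top");cv2.imwrite("pics/g1.png",cv2.resize(c["frame"][150:260,225:355,::-1],None,fx=5,fy=5,interpolation=2))
c=vision.read_camera("side");cv2.imwrite("pics/g1s.png",cv2.resize(c["frame"][160:270,225:355,::-1],None,fx=5,fy=5,interpolation=2))
E
```

```text
4.8333 [ 0.3   0.05 -0.28] [ 0.58025975 -0.04061252  0.16972691] 0.04999128988817358
5.3667 -7.448518706395114e-05 0.0 [-0.09 -0.03  0.13] tang -0.09054521027249529
```

View pics/g1s.png

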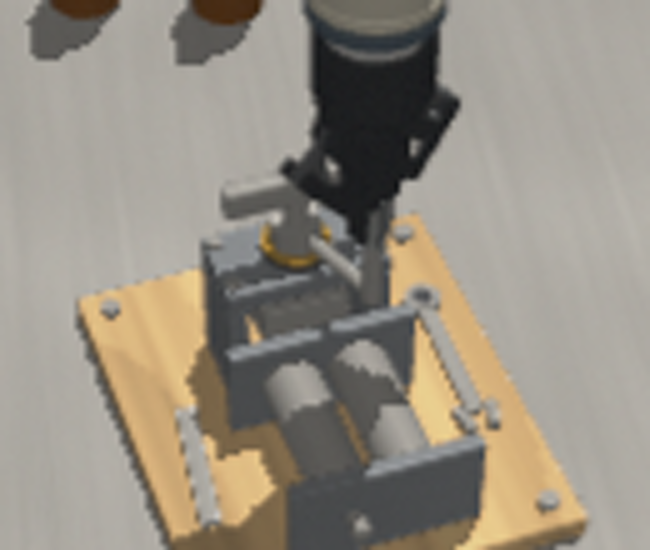

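Width is 0, so the pinch missed. In the side view the fingertips (crop 360,240) sit behind and left of the peg top (380,205). I'll check the top view.

View pics/g1.png

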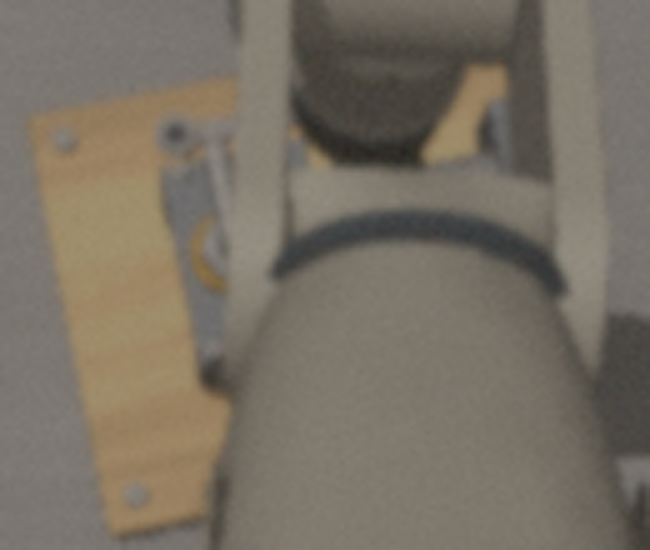

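```bash
python3 - <<'E'
from h import *
o=get_obs();p=o["position"];print(p,R.from_quat(o["orientation"]).as_matrix().round(3).tolist(),o["gripper_width"],bot.tcp_to_tips)
for n,(x,y) in dict(top=(225,150),side=(225,160)).items():
    c=vision.read_camera(n); print(n,((proj(c,[p+[0,0,-bot.tcp_to_tips],p])-[x,y])*5).round(), "cam",(-c["view"][:3,:3].T@c["view"][:3,3]).round(3))
# triangulate peg top
c1=vision.read_camera("top");c2=vision.read_camera("side")
for u1,u2 in [((295-.4,181.2),(225+378/5-.4,160+206/5-.4)),((271.2,195.2),(283.8,194.))]:
    o1,d1=ray(c1,u1);o2,d2=ray(c2,u2);A=np.c_[d1,-d2];s=np.linalg.lstsq(A,o2-o1,rcond=None)[0];print(o1+s[0]*d1,o2+s[1]*d2)
E
```

```text
[ 0.57968129 -0.04059011  0.16902776] [[-0.513, 0.858, 0.0], [0.858, 0.513, -0.0], [-0.0, 0.0, -1.0]] 7.6854562926815e-05 0.017
top [[348. 170.]
 [350. 163.]] cam [0.279 0.041 1.392]
side [[363. 270.]
 [364. 251.]] cam [ 0.378 -1.08   1.25 ]
[ 0.57518737 -0.03766701  0.20272099] [ 0.5873341  -0.03711435  0.20570518]
[0.54308441 0.02404403 0.18257631] [0.54528906 0.02417314 0.18305513]
```

The top view is blocked by the arm, which covers the peg. I'll compare the side view before and after at higher zoom in one picture, marking the projected TCP and tips.

```bash
python3 - <<'E'
from h import *
c=vision.read_camera("side");p=get_obs()["position"];a=cv2.imread("pics/side0.png");b=c["frame"][:,:,::-1].copy()
s=[cv2.resize(i[190:230,280:318],None,fx=10.5,fy=14*.75,interpolation=cv2.INTER_NEAREST) for i in(a,b)]
for q in proj(c,[p,p+[0,0,-.017]]): cv2.circle(s[1],tuple(int(v) for v in ((q-[280,190]+.5)*10.5)),3,(0,0,255),-1)
for q in proj(c,[[*pol(.075,math.radians(-70)),.18],[*pol(.075,math.radians(-70)),.146]]): cv2.circle(s[0],tuple(int(v) for v in ((q-[280,190]+.5)*10.5)),3,(0,0,255),-1)
cv2.imwrite("pics/cmp.png",np.hstack(s))
E
```

```text
(no output)
```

View pics/cmp.png

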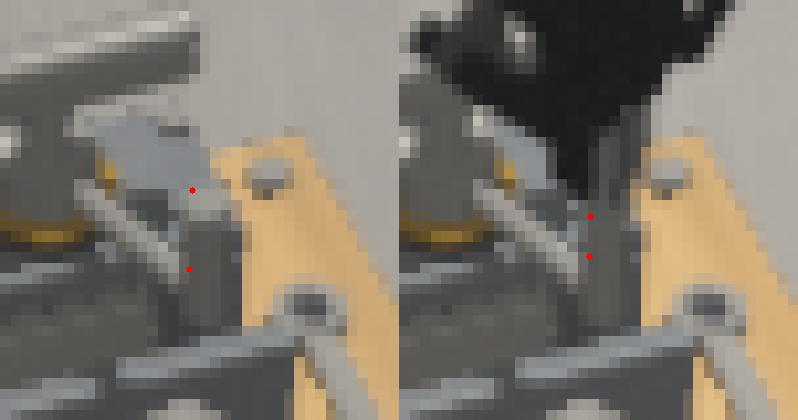

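The peg top is at cmp (212,205) on the left. On the right, the grey fingers appear directly over the peg. To see whether they are in front of it, behind it or just beside it, I'll difference the images and probe gently.

```bash
python3 - <<'E'
from h import *
import pickle
F0=pickle.load(open("f0","rb"))
c=vision.read_camera("side");b=cv2.cvtColor(c["frame"],cv2.COLOR_RGB2GRAY).astype(int);a=cv2.imread("pics/side0.png",0).astype(int)
print((b-a)[200:224,292:308])
p=np.array(get_obs()["position"]);A=math.radians(-70)
def probe(d,n):
    for i in range(1,n+1):
        bot.servo_line(p+np.r_[d,0]*i*.002,velocity=.03); o=get_obs();f=o["wrist_force"]-F0
        if np.linalg.norm(f)>3: print("hit",i*2,f.round(1));break
    else: print("none")
    bot.servo_line(p,velocity=.06)
u=pol(1,A)-O; t=np.array([-u[1],u[0]])
for d,n,s in((u,6,"out"),(-u,2,"in"),(t,5,"ccw")): print(s);probe(d,n)
print(get_obs()["time_s"])
E
```

```text
[[-110 -119 -124 -127 -125 -131 -135 -135 -135 -101 -105  -75   -4    8
     7    7]
 [-106 -106  -96 -107 -122 -111 -129 -134 -124 -106  -94  -69   -5    8
     7    8]
 [ -77 -108 -102  -72  -67  -59  -94 -109  -99 -103  -94  -69   -4    8
     8    7]
 [  -2  -41  -89 -101 -101  -97  -95  -85  -92 -104  -95  -62   -1    7
     8    8]
 [   7    1  -62 -105 -107 -105  -84  -62  -94 -118 -115  -47    0    8
     8    9]
 [   6    4  -58 -106 -104 -103  -81  -60 -101 -125 -114  -45   -1    8
     7    7]
 [   6    5  -58 -104 -104 -102  -81  -56  -83 -121  -95  -21    6    7
     8    7]
 [   7    7  -20  -64  -98 -103  -85  -61  -82  -69  -52   -9    5    5
     4    6]
 [   6    5    0  -10  -68 -105  -88  -73  -91  -75  -38    0    4    5
     7    8]
 [   3    4    5    4   -1  -39  -72  -70  -84  -61   -8    8    8    7
     8    8]
 [   5    4    3    6    5  -14  -48  -54  -44  -13    5    8    8    8
     8    8]
 [   7    6    5    4    6    3   -6   -6   -3    3    6    7    7    8
     8    7]
 [   7    7    6    6    7    6    3    5    4    4    5    6    7    9
     8  
[... 273 characters left out ...]
  5    5    5    5    4    4    4    3    5    7    7    7
     7    8]
 [   3    4    4    4    4    4    5    4    4    4    4    7    7    9
     8    8]
 [   6    5    5    5    4    4    4    5    5    3    3    8    8    8
     8    6]
 [   5    5    3    3    3    2    3    4    5    4    5    8    8    9
     8    6]
 [   4    6    4    4    3    2    5    3    4    4    3    7    9    5
     6    8]
 [   4    4    4    5    4    3    4    4    4    3    4    7    7    7
     6    7]
 [   4    4    4    4    4    3    4    5    6    6    7    6    6    7
     6    6]
 [   5    4    4    5    6    6    6    6    7    7    7    5    5    6
     4    5]]
out
none
in
none
ccw
none
9.9333
```

Nothing was touched, and the visible fingertip seems to end at about (300,210), right at the peg top. I'll calibrate the fingertip against the side camera by lifting and comparing the seen tip with its projection.

```bash
python3 - <<'E'
from h import *
p=np.array(get_obs()["position"])
bot.servo_line(p+[0,0,.06],velocity=.2)
o=get_obs();P=o["position"];c=vision.read_camera("side");b=c["frame"][:,:,::-1]
a=cv2.imread("pics/side0.png")
print(P,o["gripper_width"],"tcp/tip px",proj(c,[P,P-[0,0,.017]]).round(1).tolist())
s=[cv2.resize(i[165:225,265:325],None,fx=6.6,fy=6.6,interpolation=cv2.INTER_NEAREST) for i in(a,b.copy())]
for q in proj(c,[P,P-[0,0,.017]]): cv2.circle(s[1],tuple(int(v) for v in ((q-[265,165]+.5)*6.6)),2,(0,0,255),-1)
cv2.imwrite("pics/lift.png",np.hstack(s))
E
```

```text
[ 0.57960805 -0.04087404  0.22971121] -0.00014277768798827962 tcp/tip px [[298.1, 196.3], [298.0, 200.3]]
```

View pics/lift.png

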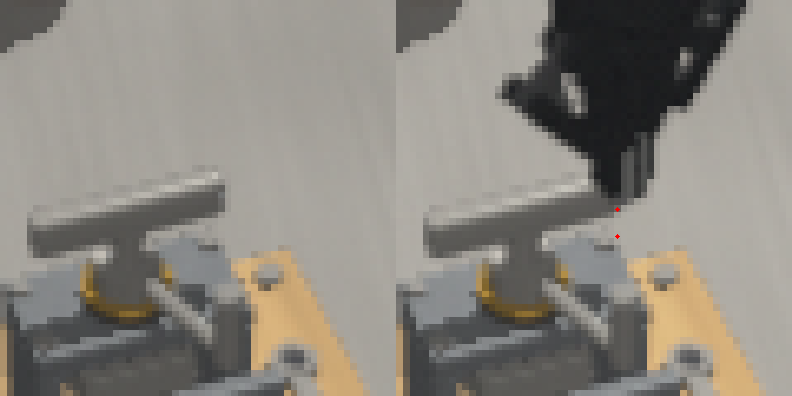

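In the lifted view the fingertips appear at about (299.7,195.7), where the TCP projects. The documented tip would be at (298,200.3). I'll settle it by touch: lower the closed tips gently onto the bar's top, known to be at 188 mm.

```bash
python3 - <<'E'
from h import *
p=pol(.03,math.pi);P=np.array(get_obs()["position"])
bot.servo_line([*p,.225],ori(math.pi/2),velocity=.2)
bot.dwell(.2);F0=get_obs()["wrist_force"]
z=.215
bot.servo_line([*p,z],velocity=.1)
while z>.166:
    z-=.002; bot.servo_line([*p,z],velocity=.03); o=get_obs(); f=o["wrist_force"]-F0
    if np.linalg.norm(f)>2.5: break
print(o["position"],p,f.round(2),o["ft_torque"].round(3),o["time_s"],z)
bot.servo_line([*p,.225],velocity=.2)
E
```

```text
[0.51195244 0.01815455 0.17243863] [0.51173827 0.01814256] [-5.54 -0.36 14.77] [-0.088  0.931 -0.001] 17.7583 0.17099999999999996
```

Contact came at TCP z 0.172 against the bar's 0.188. The fingertips therefore stand about 16 mm behind the reported TCP, not 17 mm ahead. The images say the same: the fingers closed just above the peg. I'll go 33 mm lower and pinch again, watching the forces.

```bash
echo "DZ=.033" >> h.py
python3 - <<'E'
from h import *
import pickle
a=math.radians(-70);q=ori(a+math.pi/2);p=pol(.075,a)
bot.servo_line([*p,.21],q,velocity=.2)
hand.move_gripper(.05,40)
F0=np.array(get_obs()["wrist_force"]);pickle.dump(F0,open("f0","wb"))
ok=True
for z in np.arange(.17,.1345,-.005):
    bot.servo_line([*p,z],velocity=.08); f=get_obs()["wrist_force"]-F0
    if np.linalg.norm(f)>4: print("hit",z,f.round(1));ok=False;break
if ok:
    hand.move_gripper(0.0,40)
    o=get_obs();f=o["wrist_force"]-F0;print(o["gripper_width"],o["grip_force"],f.round(2),"tang",tang(f,a),"rad",rad(f,a))
print(get_obs()["position"],get_obs()["time_s"])
E
```

```text
0.012712679155595975 39.07232165336609 [ 5.38  2.82 -1.89] tang 6.069340733351535 rad 0.337587893010602
[ 0.58063121 -0.04025268  0.13531951] 22.9
```

The peg is gripped (12.7 mm wide, 39 N). Now I'll loosen it along the arc.

```bash
python3 - <<'E'
from h import *
import pickle
F0=pickle.load(open("f0","rb"));a0=math.radians(-70)
for d in np.linspace(0,.88,8)[1:]:
    a=a0+d; bot.servo_line([*pol(.075,a),.1355],ori(a+math.pi/2),velocity=.05)
    o=get_obs();f=o["wrist_force"]-F0;v=o["position"][:2]-O
    print(round(d,3),"t %.1f r %.1f z %.1f"%(tang(f,a),rad(f,a),f[2]),"act",round(math.atan2(v[1],v[0])-YAW-a0,3),round(o["gripper_width"],4),round(o["time_s"],2))
    if np.linalg.norm(f)>25: break
E
```

```text
0.126 t 7.3 r 0.9 z -2.3 act 0.138 0.0128 23.24
0.251 t 2.5 r 2.6 z 1.0 act 0.254 0.0126 23.58
0.377 t 1.3 r 2.5 z 4.2 act 0.376 0.0125 23.93
0.503 t 0.4 r 2.8 z 6.8 act 0.502 0.0123 24.27
0.629 t -0.6 r 3.3 z 7.8 act 0.628 0.0128 24.61
0.754 t -1.7 r 1.8 z 10.8 act 0.752 0.0129 24.95
0.88 t -2.2 r 0.4 z 14.4 act 0.877 0.0125 25.29
```

```bash
python3 - <<'E'
from h import *
import pickle
F0=pickle.load(open("f0","rb"))
o=get_obs();print((o["wrist_force"]-F0).round(2))
hand.move_gripper(.05,40)
o=get_obs();print((o["wrist_force"]-F0).round(2),o["position"],o["time_s"])
bot.servo_line([*o["position"][:2],.2],velocity=.2)
# move over to beside the -x end of bar, high
q=ori(math.pi/2); hand.move_gripper(.028,60)
bot.servo_line([*pol(.04,math.pi,0),.215],q,velocity=.25)
o=get_obs();print((o["wrist_force"]-F0).round(2),o["position"],o["time_s"],o["gripper_width"])
c=vision.read_camera("side");b=c["frame"][:,:,::-1]
cv2.imwrite("pics/loose.png",cv2.resize(b[165:240,250:330],None,fx=7,fy=7,interpolation=2))
E
```

```text
[ 0.07 -2.27 14.44]
[ 0.66 -0.7   0.  ] [0.61484532 0.01241674 0.13502609] 25.7333
[ 1.38  0.38 -0.4 ] [0.50255462 0.0162763  0.2154097 ] 27.1583 0.028081875601108676
```

View pics/loose.png

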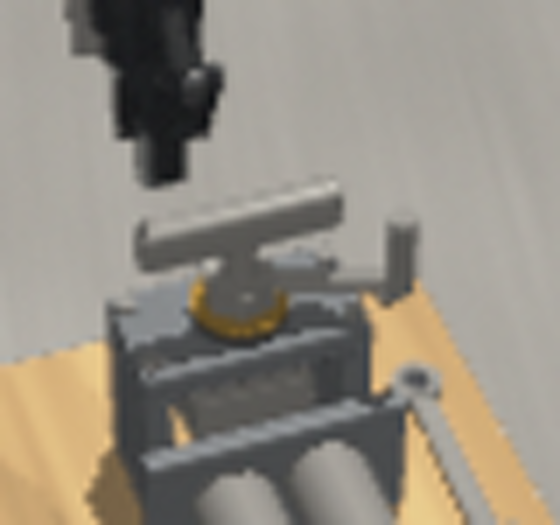

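The lever now points toward mill -20°, with the peg at crop (400,225), and the bar is still along mill x. The nut is loose. Now I'll cage the bar's -x end and turn the screw clockwise, feeling for contact.

```bash
python3 - <<'E'
from h import *
import json
Z=.152
for z in (.19,.17,Z):
    F=get_obs()["wrist_force"]; bot.servo_line([*pol(.04,math.pi),z],velocity=.1)
    f=get_obs()["wrist_force"]-F
    if np.linalg.norm(f)>4: print("hit",z,f); raise SystemExit
bot.dwell(.1);o=get_obs();F0=o["wrist_force"];T0=o["ft_torque"];print(o["time_s"])
L=[];th=0;step=.04;hist=[]
while th<2.05 and get_obs()["time_s"]<50:
    th+=step;a=math.pi-th
    bot.servo_line([*pol(.04,a),Z],ori(math.pi/2-th),velocity=.03)
    o=get_obs();f=o["wrist_force"]-F0;v=o["position"][:2]-O
    act=(math.pi+YAW-math.atan2(v[1],v[0]))%(2*math.pi)
    push=tang(f,a);M=-(v[0]*f[1]-v[1]*f[0]+(o["ft_torque"]-T0)[2])/.04
    hist.append(push);L.append((round(th,3),round(act,3),round(push,2),round(-M,2),round(f[2],1)))
    base=np.median(hist[-12:-3]) if len(hist)>10 else 1.
    if push>base+1.5: step=.015
    if push>base+4.5: break
    if push>9: break
bot.dwell(.3);o=get_obs();f=o["wrist_force"]-F0
print(*L,sep="\n");print("rest",tang(f,a),f,o["time_s"])
E
```

```text
28.3917
(0.04, 0.04, np.float64(-0.96), np.float64(-2.88), np.float64(-0.4))
(0.08, 0.079, np.float64(0.26), np.float64(-0.47), np.float64(0.6))
(0.12, 0.119, np.float64(0.36), np.float64(-1.4), np.float64(-0.3))
(0.16, 0.16, np.float64(-0.08), np.float64(-0.84), np.float64(0.8))
(0.2, 0.199, np.float64(-0.75), np.float64(-2.02), np.float64(-0.1))
(0.24, 0.24, np.float64(0.07), np.float64(-0.11), np.float64(0.0))
(0.28, 0.28, np.float64(-0.2), np.float64(-1.82), np.float64(0.2))
(0.32, 0.319, np.float64(-0.56), np.float64(-0.07), np.float64(0.2))
(0.36, 0.36, np.float64(0.36), np.float64(0.27), np.float64(0.1))
(0.4, 0.4, np.float64(-0.37), np.float64(-1.71), np.float64(-0.4))
(0.44, 0.439, np.float64(-0.36), np.float64(-2.71), np.float64(-0.2))
(0.48, 0.48, np.float64(1.52), np.float64(-0.38), np.float64(0.7))
(0.495, 0.494, np.float64(0.26), np.float64(-1.38), np.float64(0.7))
(0.51, 0.51, np.float64(-0.12), np.float64(-0.45), np.float64(0.3))
(0.525, 0.526, np.float64(0.14), np.float64(-0.89), np.float64(0.5))
(0.54, 0.541, np.float64(-0.45), np.float64(-1.09), np.float64(0.9))
(0
[... 3115 characters left out ...]
5.24), np.float64(4.3))
(1.245, 1.228, np.float64(6.75), np.float64(7.73), np.float64(5.7))
(1.26, 1.244, np.float64(6.93), np.float64(8.16), np.float64(5.6))
(1.275, 1.258, np.float64(7.46), np.float64(10.1), np.float64(5.2))
(1.29, 1.27, np.float64(8.24), np.float64(9.1), np.float64(6.1))
(1.305, 1.284, np.float64(7.1), np.float64(8.42), np.float64(5.6))
(1.32, 1.29, np.float64(8.92), np.float64(10.26), np.float64(6.2))
(1.335, 1.303, np.float64(8.62), np.float64(10.73), np.float64(6.4))
(1.35, 1.317, np.float64(8.93), np.float64(10.57), np.float64(6.7))
(1.365, 1.331, np.float64(9.27), np.float64(10.84), np.float64(7.5))
rest 8.455722654733353 [-6.47704316 -6.43350505  6.42078251] 46.4417
```

I overshot: my running baseline kept adapting, and the push reached about 9 N, or roughly 26–37 N at the foot. That's still under 45 N but leaves no room for the nut's added pressure. Contact began at tool angle ≈1.07. I'll back the bar off and come up again to ≈0.09 rad past contact, at a push of about 4.8 N.

```bash
python3 - <<'E'
from h import *
Z=.152
def go(th,v): bot.servo_line([*pol(.04,math.pi-th),Z],ori(math.pi/2-th),velocity=v)
for th in (1.2,1.04,.88,.76,.64): go(th,.06)
for th in (.8,.95): go(th,.06)
bot.dwell(.1)
o=get_obs();F0=o["wrist_force"];print(o["time_s"]);L=[]
for th in np.arange(.98,1.3,.02):
    go(th,.03);f=get_obs()["wrist_force"]-F0;L.append(tang(f,math.pi-th));print(round(th,3),round(L[-1],2),f[2].round(1))
    if np.mean(L[-2:])>4.3 or th>1.168: break
bot.dwell(.15)
f=np.mean([get_obs()["wrist_force"]-F0 for _ in range(3)],0);print("rest",tang(f,math.pi-th),get_obs()["time_s"])
E
```

```text
48.6167
0.98 -0.23 -0.8
1.0 0.38 0.4
1.02 0.49 0.4
1.04 -0.05 -1.0
1.06 -0.13 -0.3
1.08 0.05 -0.5
1.1 0.06 -0.7
1.12 0.89 0.1
1.14 2.05 -0.2
1.16 2.82 1.1
1.18 2.92 1.8
rest 3.625341364477153 51.5167
```

Contact came on gently, with the foot at about 10 N. I'll add a hair more, release, and retighten the nut with force monitoring.

```bash
python3 - <<'E'
from h import *
Z=.152
def go(th,v): bot.servo_line([*pol(.04,math.pi-th),Z],ori(math.pi/2-th),velocity=v)
f1=get_obs()["wrist_force"];go(1.20,.03);f2=get_obs()["wrist_force"];print("add",tang(f2-f1,math.pi-1.2))
go(1.04,.06)
x=get_obs()["position"];bot.servo_line([*x[:2],.215],velocity=.2)
a0=math.radians(-70);a=a0+.88;p=pol(.075,a)
hand.move_gripper(.05,40)
bot.servo_line([*p,.2],ori(a+math.pi/2),velocity=.25)
bot.servo_line([*p,.1355],velocity=.15)
F0=get_obs()["wrist_force"];hand.move_gripper(0,40);o=get_obs()
print(o["gripper_width"],o["time_s"])
if o["gripper_width"]>.009:
  for d in [.75,.62,.5,.38,.27,.18,.11,.06,.03,0,-.03,-.06,-.09]:
    a=a0+d; bot.servo_line([*pol(.075,a),.1355],ori(a+math.pi/2),velocity=.06)
    o=get_obs();f=o["wrist_force"]-F0;t=tang(f,a);v=o["position"][:2]-O
    print(round(d,3),"t %.1f r %.1f z %.1f"%(t,rad(f,a),f[2]),"act",round(math.atan2(v[1],v[0])-YAW-a0,3),round(o["time_s"],2))
    if t>10.5 or o["time_s"]>63: break
E
```

```text
add -0.24199744548508853
0.012544893477113843 54.7333
0.75 t -1.6 r 0.7 z 6.0 act 0.751 55.04
0.62 t -0.1 r 2.8 z 2.4 act 0.625 55.35
0.5 t 0.5 r 3.8 z 0.5 act 0.505 55.65
0.38 t 0.6 r 6.2 z -1.0 act 0.386 55.95
0.27 t 1.0 r 5.5 z -1.4 act 0.273 56.23
0.18 t 1.3 r 5.5 z -2.8 act 0.181 56.49
0.11 t 2.1 r 6.2 z -4.8 act 0.112 56.74
0.06 t 4.0 r 5.7 z -6.0 act 0.067 56.99
0.03 t 2.6 r 5.7 z -4.5 act 0.031 57.24
0 t 6.9 r 4.7 z -7.9 act 0.013 57.49
-0.03 t 3.3 r 5.9 z -6.8 act -0.026 57.74
-0.06 t 8.4 r 4.4 z -10.5 act -0.045 57.99
-0.09 t 3.8 r 5.1 z -7.3 act -0.088 58.24
```

```bash
python3 - <<'E'
from h import *
a0=math.radians(-70)
for d in (-.115,-.14):
    a=a0+d; bot.servo_line([*pol(.075,a),.1355],ori(a+math.pi/2),velocity=.06)
    o=get_obs();print(d,tang(o["wrist_force"],a),o["time_s"])
hand.move_gripper(.05,40)
x=get_obs()["position"];bot.servo_line([*x[:2],.23],velocity=.25)
bot.servo_line([.50,.17,.28],velocity=.35)
print(get_obs()["time_s"])
c=vision.read_camera("side");t=vision.read_camera("top")
cv2.imwrite("pics/end.png",np.hstack([cv2.resize(k[:,:,::-1],(400,400),interpolation=2) for k in(c["frame"][170:240,255:325],t["frame"][160:240,245:325])]))
E
```

```text
-0.115 7.154293713870227 58.4917
-0.14 1.2640728313378133 58.7417
60.5167
```

View pics/end.png

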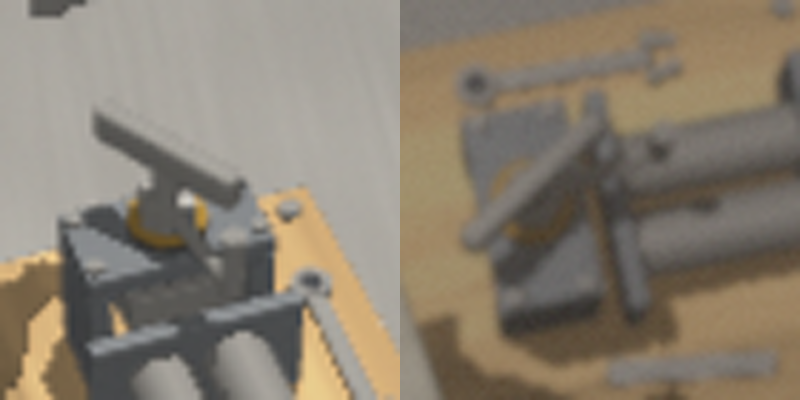

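The end picture shows the bar turned about 55° clockwise and the lever back just past its starting angle (side-view peg top at about full-frame (296,211), so nut turn ≈ -0.15 to -0.2). The spanner and feeler are where they were, and the robot is clear. Handing in.

```bash
python3 -c "
from workcell import *
print(hand_in())"
```

```text
the job is handed in; nothing more can be done
None
```

I loosened the jam nut, set the screw's foot on the carriage at an estimated 10–14 N and retightened the nut to about -0.15 rad; the job is handed in at about 61 s. On the first try I pushed the screw too far (about 26–37 N at the foot, under the 45 N limit), so I backed it off and set it again; nothing shows the carriage moved, but contact came about 0.04 rad later the second time.

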